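# Rotate three panel meters onto their own test stands

### The arm

A 7-joint arm with a two-finger parallel gripper is mounted at the origin on the work surface. World frame = base frame: x ahead of the robot, y to its left, z up, the work surface at z = 0. Lengths are in m, angles in rad, forces in N, time in s.
With the tool pointing down it reaches from about 0.35 to 0.9 m from the base axis. Payload 8.1 kg.
Tool frame: the origin (TCP) lies at the very end of the fingers, on their centre line; the grasp point (between the pads) lies 19 mm behind it; z points along the fingers, y is the line along which they close (so a half turn about z gives the same grasp; the last joint's range is limited). The gripper opens to 92 mm and grips with 3 to 60 N. Pads are 19 mm wide; open, the fingers measure 130 mm over their backs; the gripper's body (75 mm by 190 mm) begins 47 mm behind the grasp point.
Start: joints at [-1.213, 0.434, 0.025, 1.573, -0.012, 1.134, -0.075], TCP at [0.278, 0.56, 0.192] pointing down, gripper open.
Joint ranges: [-2.62, 2.62], [-0.44, 2.09], [-1.27, 1.32], [0.08, 2.57], [-1.32, 4.46], [0.12, 2], [-2.74, 2.74]. Speed limits (rad/s): [2.22, 2.22, 3.01, 3.01, 3.14, 3.14, 3.14].

### API

Orientations are given as a rotation vector (axis times angle).
In Python, from cell import arm gives the robot as it stands.
- The arm moves only by the tool jog_arm, never from a script. Its argument "rows" is a list of rows, each a list of 3 entries, a list of its own where there are three numbers: the shift along the world's x, y, z in cm, then the turn, a rotation vector about the world's x, y, z in degrees, then the opening, from 0 (shut) to 1 (fully open). A call has 1 to 8 rows; each row is the pose to reach, as a shift and turn from the pose commanded when the call began; what a row does not reach only later rows make up. A row lasts 1/8 s, in which the tool goes at most 62.5 mm and 10.7 degrees, less where a joint would pass 70% of its speed; a pose out of reach is approached as far as the arm can. A call with a gripper value outside its range is refused whole. The fingers move at their own pace and stop on an object; "newtons" is the grip in N (left out, the last holds). Time passes only in rows, so rows that repeat a pose let the fingers close. It gives the time, the measured TCP pose, the force, the opening and the grip force at its end, in the units of the state.
- arm.observe(): the state, without advancing time (a new reading comes with each control period).
- arm.get_image(name): name is "scene" or "top" or "wrist"; returns a dict with "img" (384x512x3 uint8, red, green, blue), "depth" (384x512 float32, m along the optical axis (not along the pixel's ray), 0 where there is no reading), "fx", "fy", "cx", "cy" (pixels), "rvec" (rotation vector, rad) and "tvec" (3), from world to camera coordinates, as OpenCV has them; the wrist camera has in their place "mount" (4x4, takes a point from camera to tool coordinates, whose origin is the TCP and whose axes are the flange's). Camera axes: x right, y down, z forward; pixel columns grow to the right and rows downward; lengths in m; the calibration is good to about 2 mm. A picture is of the moment at which its call begins: read the wrist's pose just before it.
- arm.sign_off(): hands the job in; it is judged then, once.
The state is a dict: "clock": time; "joints": joint angles; "dq": joint speeds; "joint_efforts": joint torques, N m; "position": TCP position; "ee_rot": TCP orientation; "force": force on the tool from outside, world axes, zero at the start; "ft_torque": the same for the moment, N m; "width": opening from 0.0 (shut) to 1.0 (fully open); "gripper_force": force on a finger pad.
Only numpy, scipy, OpenCV 4.12 (cv2) and the standard library are available. Lean on these libraries where they do the work, as an engineer would, in place of code of your own. Each camera call takes 0.05 s, during which the arm holds its last target. There are 200 camera calls.

### The job

The three panel meters on the workshop table were each put on the wrong test stand. Swap them round, parking one on the empty white stand if you like, until every meter stands upright, centred and square (either way round) on the stand of its own colour. Keep the meters upright all the while, and do not shift the two tape rolls or the screwdriver.

Things in the scene. Friction and masses are not known exactly. Their poses are not given: they have to be found in the camera images.
- meter_red: Loose red panel meter, a red block 64 mm (x) by 48 mm (y) by 45 mm tall, 0.16 kg, with a white dial on top and two 9 mm round terminals (7 mm tall, one black, one brass) on the top near its -x end. It starts upright on a stand of another colour. Origin at the centre of its underside, z up. Easily gripped from above across its 48 mm sides (closing along its y).
- meter_yellow: Loose yellow panel meter, a yellow block 64 mm (x) by 48 mm (y) by 45 mm tall, 0.16 kg, with a white dial on top and two 9 mm round terminals (7 mm tall, one black, one brass) on the top near its -x end. It starts upright on a stand of another colour. Origin at the centre of its underside, z up. Easily gripped from above across its 48 mm sides (closing along its y).
- meter_blue: Loose blue panel meter, a blue block 64 mm (x) by 48 mm (y) by 45 mm tall, 0.16 kg, with a white dial on top and two 9 mm round terminals (7 mm tall, one black, one brass) on the top near its -x end. It starts upright on a stand of another colour. Origin at the centre of its underside, z up. Easily gripped from above across its 48 mm sides (closing along its y).
- stand_red: Fixed red test stand, a flat plate 104 mm (x) by 88 mm (y) and 8 mm thick with no rim, lying on the table, with two flat brass contact pads along its +x edge; home of the red meter. Origin at the centre of its underside, so its top is at 8 mm; z up.
- stand_yellow: Fixed yellow test stand, a flat plate 104 mm (x) by 88 mm (y) and 8 mm thick with no rim, lying on the table, with two flat brass contact pads along its +x edge; home of the yellow meter. Origin at the centre of its underside, so its top is at 8 mm; z up.
- stand_blue: Fixed blue test stand, a flat plate 104 mm (x) by 88 mm (y) and 8 mm thick with no rim, lying on the table, with two flat brass contact pads along its +x edge; home of the blue meter. Origin at the centre of its underside, so its top is at 8 mm; z up.
- stand_spare: Fixed white stand, same shape and size as the coloured stands, empty at the start: the free spot for parking a meter. Origin at the centre of its underside.
- tape: Bystander: loose roll of black tape lying flat, 90 mm outer diameter, 60 mm hole, 25 mm tall. Origin at the centre of its underside.
- screwdriver: Bystander: loose screwdriver with a green handle lying on the table, 170 mm long along its x (handle to -x), under 35 mm tall. Origin near the middle of its length, at its underside.
- white_tape: Bystander: loose roll of white tape lying flat, 84 mm outer diameter, 72 mm hole, 22 mm tall. Origin at the centre of its underside.
Mind the look-alikes: they are no part of the job. There is more than one size of the meter_red; the job needs the larger. There is more than one size of the meter_yellow; the one meant has the size given above.

How it is judged:
By the outcome, as a careful person would: the job done as asked, in the order asked, and still so for the second after the job is handed in, with the robot touching nothing.
It also fails if it takes over 104 s, if anything falls off the work surface, if the arm or the gripper's body presses on something with over 40 N, if the wrist force passes 120 N, or if a joint passes its speed limit or range.

## Working session

There is one attempt and no reset: what is moved stays moved. The work goes in short steps, Python scripts to look and compute and a tool call to move; the robot and the scene stay as the last step left them, time stands still between calls to the robot, and variables do not carry over. Pictures are saved under pics/ and viewed, at most 14 in all, crops included, and the job is handed in when it is done.

Besides the shell and the picture viewer there is one more tool, called after ">>>" by a JSON object that holds its "name" and its "arguments". jog_arm: Moves the arm, as the interface text tells. Its arguments: {"type":"object","properties":{"rows":{"type":"array","items":{"type":"array"}},"newtons":{"type":"number"}},"required":["rows"]}

```bash
ls; mkdir -p pics; cat > h.py <<'E'
import numpy as np, cv2
from cell import arm
from scipy.spatial.transform import Rotation as R
def grab(n):
    s=arm.observe(); d=arm.get_image(n); d['s']=s
    np.savez('last_%s.npz'%n,**{k:v for k,v in d.items() if k!='s'},pos=s['position'],rot=s['ee_rot'])
    return d
def load(n): return dict(np.load('last_%s.npz'%n))
def world(d,u,v,z=None):
    # by depth if z None, else intersect with plane z
    u=np.atleast_1d(u).astype(float);v=np.atleast_1d(v).astype(float)
    ray=np.c_[(u-d['cx'])/d['fx'],(v-d['cy'])/d['fy'],np.ones(len(u))]
    if 'rvec' in d:
        Rm=R.from_rotvec(d['rvec']).as_matrix().T; o=-Rm@np.ravel(d['tvec'])
    else:
        Rt=R.from_rotvec(d['rot']).as_matrix(); M=d['mount']
        Rm=Rt@M[:3,:3]; o=Rt@M[:3,3]+d['pos']
    w=ray@Rm.T
    k=d['depth'][v.astype(int),u.astype(int)] if z is None else (z-o[2])/w[:,2]
    return o+w*k[:,None]
E
python3 - <<'E'
from h import *
for n in('top','scene'):
    d=grab(n); cv2.imwrite('pics/%s0.png'%n,cv2.resize(d['img'][:,:,::-1],(800,600),interpolation=cv2.INTER_CUBIC))
s=arm.observe();print(s['clock'],s['position'],s['ee_rot'],s['width'])
E
```

```text
pics
0.1 [0.27773072 0.55934823 0.19172765] [-7.17440986e-01 -3.05836569e+00  2.16945602e-03] 1.0030556696528645
```

View pics/top0.png

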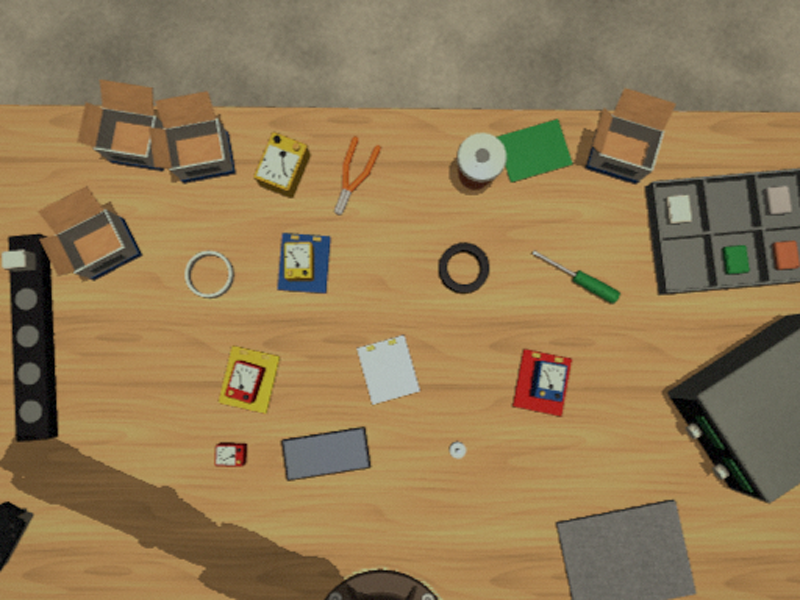

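View pics/scene0.png

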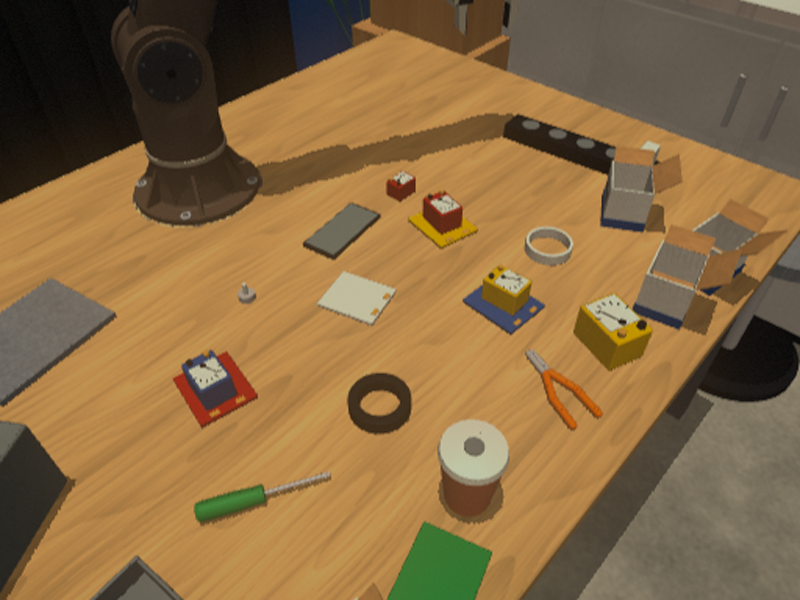

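The top view (800×600) shows yellow on the blue stand (298,260), red on the yellow stand (244,380), blue on the red stand (551,379) and the spare stand empty at (388,369). The large yellow meter (282,162) and the small red one (230,454) are the look-alikes.

```bash
cat >> h.py <<'E'
def cloud(d):
    v,u=np.mgrid[0:384,0:512]; m=d['depth']>0
    p=np.zeros((384,512,3)); p[m]=world(d,u[m],v[m]); return p
def rect(p):
    (c,(a,b),th)=cv2.minAreaRect((p[:,:2]*1000).astype(np.float32))
    if a<b: a,b,th=b,a,th+90
    return np.round([c[0],c[1],a,b,(th+90)%180-90],1)
E
python3 - <<'E'
from h import *
d=load('top'); P=cloud(d); hsv=cv2.cvtColor(d['img'],cv2.COLOR_RGB2HSV)
for n,(u,v) in dict(yellow_on_blue=(298,260),red_on_yellow=(244,380),blue_on_red=(551,379),spare=(388,369)).items():
    u=int(u*.64);v=int(v*.64); w=np.s_[v-28:v+29,u-28:u+29]; q=P[w].reshape(-1,3); z=q[:,2]
    m=(z>.046); 
    print(n,'zs',np.round(np.percentile(z,[2,50,98]),4))
    if m.sum()>20: print(' meter',rect(q[m]),np.round(np.median(z[m]),4))
    # plates: by height 5..12mm
    m=(z>.0045)&(z<.0125); print(' plate z',rect(q[m]), m.sum())
    h=hsv[w].reshape(-1,3)
    k={'yellow_on_blue':(h[:,0]>95)&(h[:,0]<130)&(h[:,1]>120),'red_on_yellow':(h[:,0]>21)&(h[:,0]<35)&(h[:,1]>150),'blue_on_red':((h[:,0]<6)|(h[:,0]>174))&(h[:,1]>150),'spare':(h[:,1]<60)&(h[:,2]>100)}[n]&(z<.02)
    qq=world(d,*[a.reshape(-1)[k] for a in np.mgrid[v-28:v+29,u-28:u+29][::-1]],z=.008)
    print(' plate col',rect(qq),k.sum())
E
```

```text
yellow_on_blue zs [-0.0056  0.0011  0.0556]
 meter [654.7 154.9  63.9  47.3   1.5] 0.0522
 plate z [668.  162.6 152.2 150.8 -88.5] 586
 plate col [657.2 147.7 100.3  84.5  -3.3] 496
red_on_yellow zs [-0.0051  0.0015  0.0555]
 meter [445.  242.7  64.1  48.1 -16.7] 0.053
 plate z [447.3 247.6 154.1 153.8 -89.4] 657
 plate col [448.9 240.1 103.3  88.2 -12.2] 695
blue_on_red zs [-0.0063  0.0005  0.0551]
 meter [ 451.5 -281.4   63.5   48.4   -9.3] 0.0523
 plate z [ 452.6 -290.4  154.   123.4   86.9] 577
 plate col [ 448.9 -276.5  101.8   86.4  -11.1] 615
spare zs [-0.0058  0.001   0.0111]
 plate z [478.5 -12.  154.3 136.9  19.4] 1030
 plate col [468.6  -5.2 103.5  88.4  16.4] 1170
```

>>> {"name": "jog_arm", "arguments": {"rows": [[[16.7, -31.7, -5.2], [0, 0, 9.7], 1], [[16.7, -31.7, -5.2], [0, 0, 9.7], 1], [[16.7, -31.7, -5.2], [0, 0, 9.7], 1], [[16.7, -31.7, -5.2], [0, 0, 9.7], 1], [[16.7, -31.7, -5.2], [0, 0, 9.7], 1], [[16.7, -31.7, -5.2], [0, 0, 9.7], 1], [[16.7, -31.7, -5.2], [0, 0, 9.7], 1], [[16.7, -31.7, -5.2], [0, 0, 9.7], 1]], "newtons": 25}}

```text
clock: 1.1
position: [0.4446, 0.2433, 0.1403]
ee_rot: [-0.456, -3.108, -0.0]
force: [-0.2, 1.1, -0.3]
width: 1.0
gripper_force: 0.0
```

```bash
cat >> h.py <<'E'
def pose():
    s=arm.observe(); M=R.from_rotvec(s['ee_rot']).as_matrix()
    print('t',round(s['clock'],2),'pos mm',np.round(np.array(s['position'])*1000,1),'close ang',round(np.degrees(np.arctan2(M[1,1],M[0,1]))%180,2),'tilt',np.round(np.degrees(M[:2,2]),2),'w',round(s['width'],3),'F',np.round(s['force'],1),'g',s['gripper_force'])
E
python3 - <<'E'
from h import *
pose()
d=grab('wrist'); cv2.imwrite('pics/w1.png',cv2.resize(d['img'][:,:,::-1],(800,600)))
E
```

```text
t 1.1 pos mm [444.6 243.3 140.3] close ang 73.29 tilt [-0.03  0.02] w 1.0 F [-0.2  1.1 -0.3] g 0.0
```

View pics/w1.png

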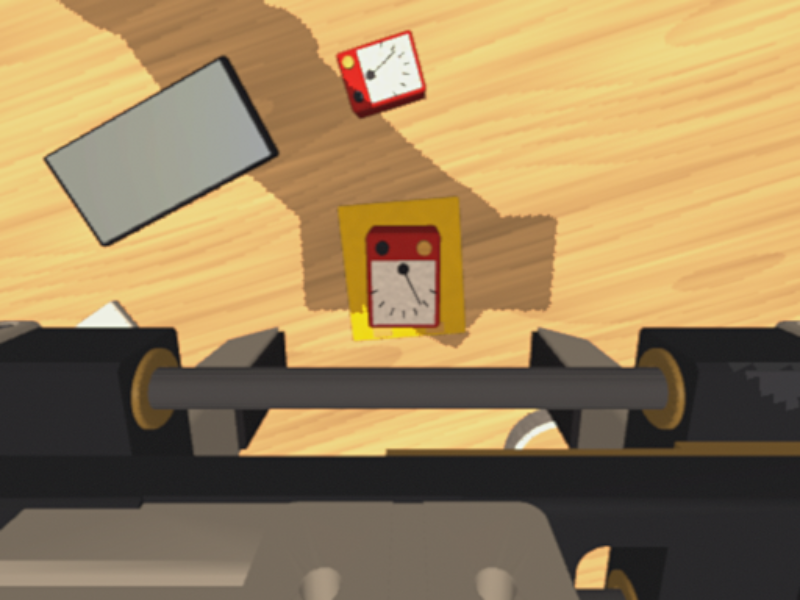

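The wrist view shows the red meter square to the gripper at (403,277), centred between the fingers, on the yellow plate. I'll do one quick cross-check of the meter and plate with this camera.

```bash
cat >> h.py <<'E'
def wmeas(d,u0,v0,hue,half=75):
    "meter top and plate near original-pixel (u0,v0)"
    v,u=np.mgrid[max(v0-half,0):min(v0+half,384),max(u0-half,0):min(u0+half,512)]
    u=u.ravel();v=v.ravel(); k=d['depth'][v,u]>0;u=u[k];v=v[k]
    q=world(d,u,v); m=(q[:,2]>.046)&(q[:,2]<.057)
    if m.sum()>50: print('meter',rect(q[m]),np.median(q[m,2]))
    h=cv2.cvtColor(d['img'],cv2.COLOR_RGB2HSV)[v,u]
    k=(h[:,0]>=hue[0])&(h[:,0]<=hue[1])&(h[:,1]>hue[2])&(q[:,2]<.02)
    print('plate',rect(world(d,u[k],v[k],.008)))
E
python3 - <<'E'
from h import *
d=load('wrist'); wmeas(d,257,168,(22,35,170),45)
E
```

```text
meter [444.4 239.5  63.8  47.8 -15.9] 0.053079502863024486
plate [447.1 238.   99.8  85.1 -12.4]
```

>>> {"name": "jog_arm", "arguments": {"rows": [[[0, 0, -6], [0, 0, 0], 1], [[0, 0, -12.5], [0, 0, 0], 1], [[0, 0, -12.5], [0, 0, 0], 1], [[0, 0, -12.5], [0, 0, 0], 1], [[0, 0, -12.5], [0, 0, 0], 0], [[0, 0, -12.5], [0, 0, 0], 0], [[0, 0, -12.5], [0, 0, 0], 0], [[0, 0, -12.5], [0, 0, 0], 0]]}}

```text
clock: 2.15
position: [0.4451, 0.2429, 0.0159]
ee_rot: [0.456, 3.108, 0.001]
force: [-0.7, 0.6, 0.0]
width: 0.616
gripper_force: 0.0
```

>>> {"name": "jog_arm", "arguments": {"rows": [[[0, 0, 0], [0, 0, 0], 0], [[0, 0, 0], [0, 0, 0], 0], [[0, 0, 0], [0, 0, 0], 0], [[0, 0, 5], [0, 0, 0], 0], [[0, 0, 11], [0, 0, 0], 0], [[0, 0, 11], [0, 0, 0], 0], [[0, 0, 11], [0, 0, 0], 0]]}}

```text
clock: 3.02
position: [0.4445, 0.2428, 0.1249]
ee_rot: [-0.456, -3.108, 0.0]
force: [-0.2, 0.1, -1.9]
width: 0.515
gripper_force: 25.0
```

>>> {"name": "jog_arm", "arguments": {"rows": [[[2.4, -24.8, 0], [0, 0, 5.6], 0], [[2.4, -24.8, 0], [0, 0, 5.6], 0], [[2.4, -24.8, 0], [0, 0, 5.6], 0], [[2.4, -24.8, 0], [0, 0, 5.6], 0], [[2.4, -24.8, 0], [0, 0, 5.6], 0], [[2.4, -24.8, -5], [0, 0, 5.6], 0], [[2.4, -24.8, -10], [0, 0, 5.6], 0], [[2.4, -24.8, -10], [0, 0, 5.6], 0]]}}

```text
clock: 4.03
position: [0.4646, -0.0048, 0.0218]
ee_rot: [-0.302, -3.118, 0.003]
force: [0.7, 0.3, -1.7]
width: 0.516
gripper_force: 25.0
```

>>> {"name": "jog_arm", "arguments": {"rows": [[[0, 0, -0.4], [0, 0, 0], 0], [[0, 0, -0.8], [0, 0, 0], 0], [[0, 0, -0.8], [0, 0, 0], 0], [[0, 0, -0.8], [0, 0, 0], 0]]}}

```text
clock: 4.53
position: [0.4694, -0.0051, 0.0181]
ee_rot: [0.304, 3.126, 0.001]
force: [-0.3, 1.5, -2.2]
width: 0.515
gripper_force: 25.0
```

>>> {"name": "jog_arm", "arguments": {"rows": [[[0, 0, -0.15], [0, 0, 0], 0], [[0, 0, -0.2], [0, 0, 0], 0], [[0, 0, -0.2], [0, 0, 0], 0], [[0, 0, -0.2], [0, 0, 0], 1], [[0, 0, -0.2], [0, 0, 0], 1], [[0, 0, -0.2], [0, 0, 0], 1], [[0, 0, -0.2], [0, 0, 0], 1], [[0, 0, -0.2], [0, 0, 0], 1]]}}

```text
clock: 5.52
position: [0.4689, -0.0052, 0.0154]
ee_rot: [0.304, 3.127, 0.0]
force: [-0.3, 0.7, 0.6]
width: 0.983
gripper_force: 0.0
```

>>> {"name": "jog_arm", "arguments": {"rows": [[[0, 0, 6], [0, 0, 0], 1], [[0, 0, 12], [0, 0, 0], 1], [[18.6, 16, 12], [0, 0, 12.6], 1], [[18.6, 16, 12], [0, 0, 12.6], 1], [[18.6, 16, 12], [0, 0, 12.6], 1], [[18.6, 16, 12], [0, 0, 12.6], 1], [[18.6, 16, 12], [0, 0, 12.6], 1], [[18.6, 16, 12], [0, 0, 12.6], 1]]}}

```text
clock: 6.52
position: [0.6544, 0.1543, 0.1347]
ee_rot: [0.041, -3.14, 0.001]
force: [-0.4, -0.9, 0.3]
width: 0.998
gripper_force: 0.0
```

```bash
python3 - <<'E'
from h import *
pose()
d=grab('wrist'); wmeas(d,257,168,(95,130,120),45)
E
```

```text
t 6.53 pos mm [654.4 154.3 134.7] close ang 91.49 tilt [-0.07 -0.05] w 0.998 F [-0.4 -0.9  0.3] g 0.0Traceback (most recent call last):
  File "<stdin>", line 3, in <module>
  File "h.py", line 35, in wmeas
    q=world(d,u,v); m=(q[:,2]>.046)&(q[:,2]<.057)
  File "h.py", line 16, in world
    Rt=R.from_rotvec(d['rot']).as_matrix(); M=d['mount']
                     ~^^^^^^^
KeyError: 'rot'
```

```bash
python3 - <<'E'
from h import *
d=load('wrist'); wmeas(d,257,168,(95,130,120),45)
E
```

```text
meter [654.4 151.1  63.   48.    1.7] 0.05308601792355122
plate [656.3 146.1 101.   84.6  -3.7]
```

>>> {"name": "jog_arm", "arguments": {"rows": [[[0, 0, -6], [0, 0, 0], 1], [[0, 0, -11.8], [0, 0, 0], 1], [[0, 0, -11.8], [0, 0, 0], 1], [[0, 0, -11.8], [0, 0, 0], 1], [[0, 0, -11.8], [0, 0, 0], 0], [[0, 0, -11.8], [0, 0, 0], 0], [[0, 0, -11.8], [0, 0, 0], 0], [[0, 0, -11.8], [0, 0, 0], 0]]}}

```text
clock: 7.58
position: [0.655, 0.1549, 0.0178]
ee_rot: [-0.041, 3.141, 0.0]
force: [-0.7, 0.4, 0.3]
width: 0.616
gripper_force: 0.0
```

>>> {"name": "jog_arm", "arguments": {"rows": [[[0, 0, 0], [0, 0, 0], 0], [[0, 0, 0], [0, 0, 0], 0], [[0, 0, 0], [0, 0, 0], 0], [[0, 0, 5], [0, 0, 0], 0], [[0, 0, 11], [0, 0, 0], 0], [[0, 0, 11], [0, 0, 0], 0], [[0, 0, 11], [0, 0, 0], 0]]}}

```text
clock: 8.45
position: [0.6544, 0.1551, 0.1268]
ee_rot: [0.041, -3.141, -0.0]
force: [0.2, -0.1, -1.8]
width: 0.508
gripper_force: 25.0
```

```bash
python3 - <<'E'
from h import *
pose()
d=grab('top'); d=load('top'); P=cloud(d)
for u,v in((388,369),):
    u=int(u*.64);v=int(v*.64); q=P[v-28:v+29,u-28:u+29].reshape(-1,3); m=(q[:,2]>.046)&(q[:,2]<.057); print(m.sum(),rect(q[m]))
h=cv2.cvtColor(d['img'],cv2.COLOR_RGB2HSV)
v,u=np.mgrid[215:272,130:185]; m=(h[v,u,0]>21)&(h[v,u,0]<35)&(h[v,u,1]>150); print('yplate',m.sum(),rect(world(d,u[m],v[m],.008)))
cv2.imwrite('pics/top1.png',d['img'][130:300,100:400,::-1].repeat(2,0).repeat(2,1))
E
```

```text
t 8.45 pos mm [654.4 155.1 126.8] close ang 91.51 tilt [-0.04  0.01] w 0.508 F [ 0.2 -0.1 -1.8] g 24.9993833899498
397 [469.7  -2.5  63.8  47.7 -11.2]
yplate 0 [0. 0. 0. 0. 0.]
```

View pics/top1.png

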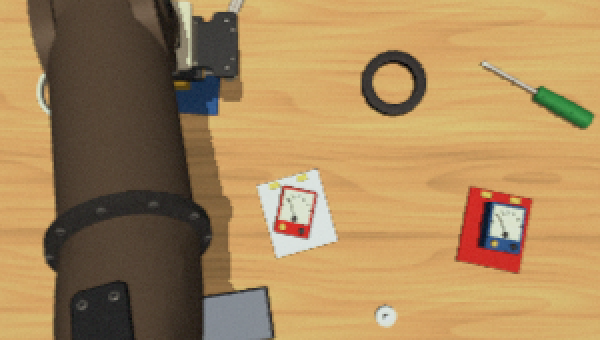

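>>> {"name": "jog_arm", "arguments": {"rows": [[[-20.6, 8.3, 0], [0, 0, -13.8], 0], [[-20.6, 8.3, 0], [0, 0, -13.8], 0], [[-20.6, 8.3, 0], [0, 0, -13.8], 0], [[-20.6, 8.3, 0], [0, 0, -13.8], 0], [[-20.6, 8.3, 0], [0, 0, -13.8], 0], [[-20.6, 8.3, -5], [0, 0, -13.8], 0], [[-20.6, 8.3, -9.5], [0, 0, -13.8], 0], [[-20.6, 8.3, -9.5], [0, 0, -13.8], 0]]}}

```text
clock: 9.5
position: [0.4469, 0.2354, 0.0292]
ee_rot: [-0.338, -3.118, 0.009]
force: [-0.7, 0.5, -0.6]
width: 0.506
gripper_force: 25.0
```

>>> {"name": "jog_arm", "arguments": {"rows": [[[0, 0, -0.4], [0, 0, 0], 0], [[0, 0, -0.8], [0, 0, 0], 0], [[0, 0, -0.9], [0, 0, 0], 0], [[0, 0, -0.9], [0, 0, 0], 0], [[0, 0, -0.9], [0, 0, 0], 0]]}}

```text
clock: 10.12
position: [0.4491, 0.238, 0.0238]
ee_rot: [0.337, 3.123, 0.001]
force: [-1.5, -0.1, -0.9]
width: 0.501
gripper_force: 25.0
```

```bash
python3 -c "
from h import *
pose()"
```

```text
t 10.12 pos mm [449.1 238.   23.8] close ang 77.7 tilt [0.03 0.02] w 0.501 F [-1.5 -0.1 -0.9] g 24.99949425458908
```

```bash
python3 - <<'E'
from h import *
d=grab('wrist'); cv2.imwrite('pics/w2.png',cv2.resize(d['img'][:,:,::-1],(800,600)))
pose()
E
```

```text
t 10.18 pos mm [449.1 237.9  23.7] close ang 77.7 tilt [0.02 0.02] w 0.504 F [ 0.1 -0.5 -1.8] g 24.99945491552353
```

View pics/w2.png

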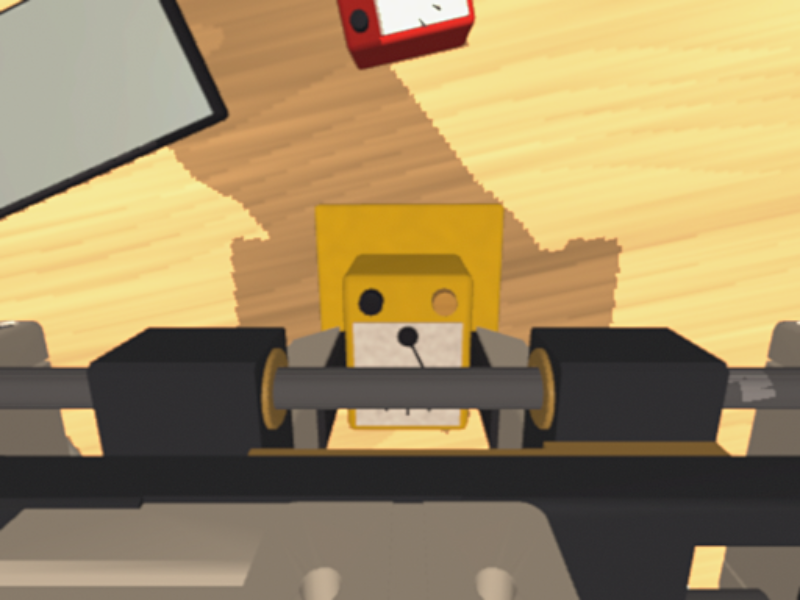

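The yellow meter is held square: meter edges at columns 346–468 and plate edges at 317–502, so it is nearly centred. Next I lower and release.

>>> {"name": "jog_arm", "arguments": {"rows": [[[0, 0, -0.4], [0, 0, 0], 0], [[0, 0, -0.65], [0, 0, 0], 0], [[0, 0, -0.65], [0, 0, 0], 0], [[0, 0, -0.65], [0, 0, 0], 1], [[0, 0, -0.65], [0, 0, 0], 1], [[0, 0, -0.65], [0, 0, 0], 1], [[0, 0, -0.65], [0, 0, 0], 1], [[0, 0, -0.65], [0, 0, 0], 1]]}}

```text
clock: 11.18
position: [0.4489, 0.2378, 0.0169]
ee_rot: [-0.337, -3.123, 0.0]
force: [0.2, -0.0, 0.7]
width: 0.981
gripper_force: 0.0
```

>>> {"name": "jog_arm", "arguments": {"rows": [[[0, 0, 6], [0, 0, 0], 1], [[0, 0, 12], [0, 0, 0], 1], [[0, 0, 12], [0, 0, 0], 1], [[0, 0, 12], [0, 0, 0], 1]]}}

```text
clock: 11.68
position: [0.4487, 0.2378, 0.1368]
ee_rot: [0.337, 3.123, 0.0]
force: [-0.7, -0.2, 0.1]
width: 0.997
gripper_force: 0.0
```

```bash
python3 - <<'E'
from h import *
pose()
d=grab('wrist'); d=load('wrist'); cv2.imwrite('pics/w3.png',cv2.resize(d['img'][80:260,160:360,::-1],(800,720))[:600])
wmeas(d,257,168,(22,35,170),45)
E
```

```text
t 11.68 pos mm [448.7 237.8 136.8] close ang 77.7 tilt [0.   0.02] w 0.997 F [-0.7 -0.2  0.1] g 0.0
meter [448.2 237.3  63.1  48.1 -12.2] 0.053043612432486176
plate [448.3 237.9 101.1  85.  -12.3]
```

View pics/w3.png

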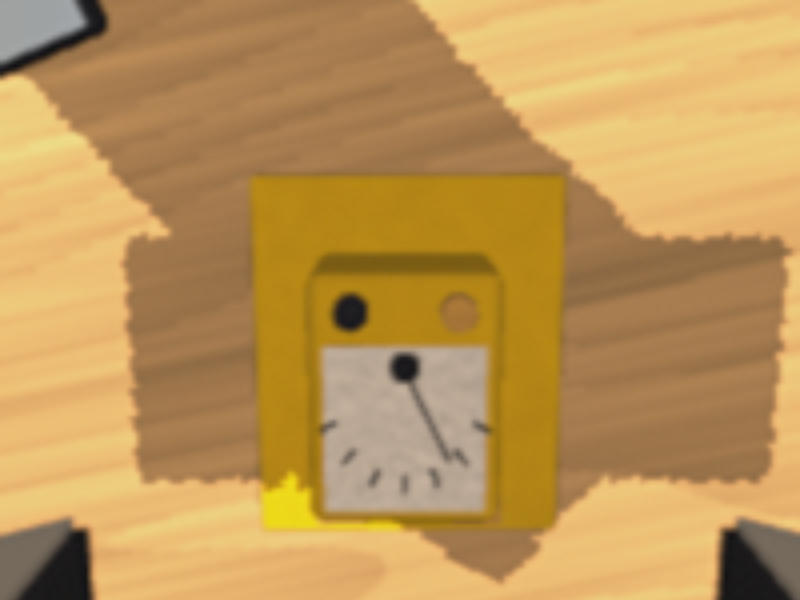

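Yellow measures (448.2,237.3) against its plate at (448.3,237.9), both at about -12.2°, so it is centred and square. Now the blue meter.

>>> {"name": "jog_arm", "arguments": {"rows": [[[0.2, -52.2, 0], [0, 0, 3], 1], [[0.2, -52.2, 0], [0, 0, 3], 1], [[0.2, -52.2, 0], [0, 0, 3], 1], [[0.2, -52.2, 0], [0, 0, 3], 1], [[0.2, -52.2, 0], [0, 0, 3], 1], [[0.2, -52.2, 0], [0, 0, 3], 1], [[0.2, -52.2, 0], [0, 0, 3], 1], [[0.2, -52.2, 0], [0, 0, 3], 1]]}}

```text
clock: 12.72
position: [0.4498, -0.2636, 0.1355]
ee_rot: [-0.254, -3.129, -0.001]
force: [0.8, -0.3, -0.4]
width: 1.001
gripper_force: 0.0
```

>>> {"name": "jog_arm", "arguments": {"rows": [[[0, 0, 0], [0, 0, 0], 1]]}}

```text
clock: 12.85
position: [0.4485, -0.2677, 0.1356]
ee_rot: [-0.268, -3.128, 0.004]
force: [-0.3, 0.2, -1.2]
width: 0.998
gripper_force: 0.0
```

```bash
python3 - <<'E'
from h import *
pose()
d=grab('wrist'); d=load('wrist'); 
wmeas(d,257,168,(0,6,150),45); wmeas(d,257,168,(174,180,150),45)
E
```

```text
t 12.85 pos mm [ 448.5 -267.7  135.6] close ang 80.21 tilt [-0.16 -0.12] w 0.998 F [-0.3  0.2 -1.2] g 0.0
meter [ 449.3 -285.4   60.3   48.2   -9.5] 0.0531121732593243
plate [ 446.7 -279.6  100.2   86.   -11.1]
meter [ 449.3 -285.4   60.3   48.2   -9.5] 0.0531121732593243
plate [ 456.4 -289.1   75.4   57.2   -9.4]
```

>>> {"name": "jog_arm", "arguments": {"rows": [[[0.25, -1.65, 0], [0, 0, 0.4], 1], [[0.25, -1.65, 0], [0, 0, 0.4], 1], [[0.25, -1.65, 0], [0, 0, 0.4], 1]]}}

```text
clock: 13.28
position: [0.4532, -0.2769, 0.1363]
ee_rot: [-0.242, -3.131, -0.002]
force: [-0.2, 0.5, 1.1]
width: 1.0
gripper_force: 0.0
```

```bash
python3 - <<'E'
from h import *
pose()
d=grab('wrist'); d=load('wrist'); 
wmeas(d,257,168,(0,6,150),52)
E
```

```text
t 13.28 pos mm [ 453.2 -276.9  136.3] close ang 81.17 tilt [-0.07  0.07] w 1.0 F [-0.2  0.5  1.1] g 0.0
meter [ 451.  -285.5   63.5   47.9   -8.5] 0.05308889544957324
plate [ 447.8 -279.7  102.3   85.7  -11.1]
```

>>> {"name": "jog_arm", "arguments": {"rows": [[[-0.2, -0.8, 0], [0, 0, -0.4], 1], [[-0.2, -0.8, -5.5], [0, 0, -0.4], 1], [[-0.2, -0.8, -11.9], [0, 0, -0.4], 1], [[-0.2, -0.8, -11.9], [0, 0, -0.4], 1], [[-0.2, -0.8, -11.9], [0, 0, -0.4], 1], [[-0.2, -0.8, -11.9], [0, 0, -0.4], 0], [[-0.2, -0.8, -11.9], [0, 0, -0.4], 0], [[-0.2, -0.8, -11.9], [0, 0, -0.4], 0]]}}

```text
clock: 14.32
position: [0.452, -0.2869, 0.0189]
ee_rot: [0.255, 3.13, -0.001]
force: [0.2, -0.1, 0.2]
width: 0.726
gripper_force: 0.0
```

>>> {"name": "jog_arm", "arguments": {"rows": [[[0, 0, 0], [0, 0, 0], 0], [[0, 0, 0], [0, 0, 0], 0], [[0, 0, 0], [0, 0, 0], 0], [[0, 0, 0], [0, 0, 0], 0], [[0, 0, 5], [0, 0, 0], 0], [[0, 0, 11], [0, 0, 0], 0], [[0, 0, 11], [0, 0, 0], 0], [[0, 0, 11], [0, 0, 0], 0]]}}

```text
clock: 15.32
position: [0.4512, -0.2864, 0.1278]
ee_rot: [0.255, 3.131, 0.0]
force: [0.5, -0.0, -0.3]
width: 0.007
gripper_force: 0.0
```

```bash
python3 -c "
from h import *
pose()"
```

```text
t 15.32 pos mm [ 451.2 -286.4  127.8] close ang 80.7 tilt [0.01 0.01] w 0.007 F [ 0.5 -0.  -0.3] g 0.0
```

The gripper closed on nothing, so I'll look.

```bash
python3 - <<'E'
from h import *
d=grab('wrist'); cv2.imwrite('pics/w4.png',cv2.resize(d['img'][:,:,::-1],(800,600)))
d=load('wrist');wmeas(d,257,168,(0,6,150),60)
E
```

```text
meter [ 449.8 -286.5   62.2   48.    -9.9] 0.053096294589014464
plate [ 446.1 -279.2   98.8   85.4  -11. ]
```

View pics/w4.png

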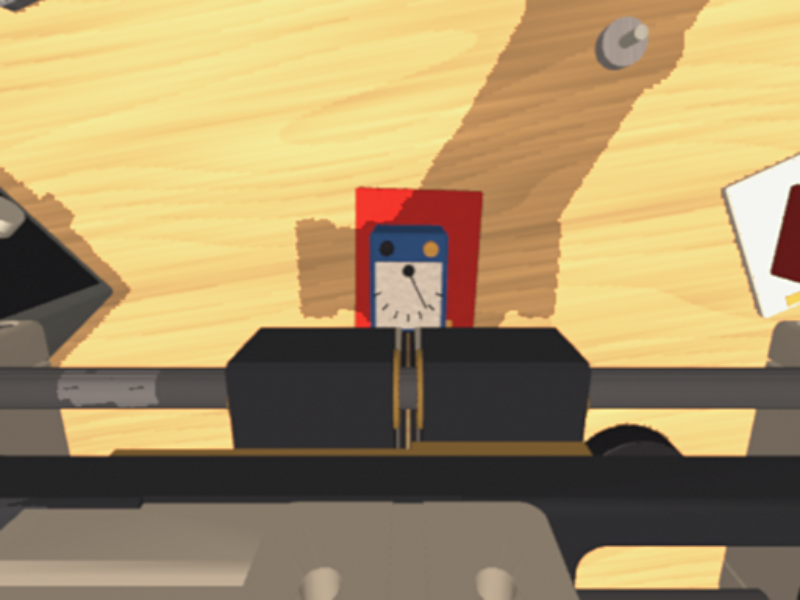

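The blue meter at (409,280) is still upright in place, so it slipped out of a grip that was too light. I'll retry with more force and a slow lift.

>>> {"name": "jog_arm", "arguments": {"rows": [[[0, 0, 0], [0, 0, 0], 1], [[0, 0, 0], [0, 0, 0], 1], [[0, 0, 0], [0, 0, 0], 1], [[0, 0, 0], [0, 0, 0], 1], [[0, 0, 0], [0, 0, 0], 1], [[0, 0, -5.5], [0, 0, 0], 1], [[0, 0, -11.1], [0, 0, 0], 1], [[0, 0, -11.1], [0, 0, 0], 1]], "newtons": 50}}

```text
clock: 16.38
position: [0.4484, -0.2851, 0.014]
ee_rot: [-0.255, -3.124, -0.004]
force: [0.6, -0.1, -0.6]
width: 0.827
gripper_force: 0.0
```

>>> {"name": "jog_arm", "arguments": {"rows": [[[0, 0, -0.1], [0, 0, 0], 1], [[0, 0, -0.1], [0, 0, 0], 0], [[0, 0, -0.1], [0, 0, 0], 0], [[0, 0, -0.1], [0, 0, 0], 0], [[0, 0, -0.1], [0, 0, 0], 0], [[0, 0, -0.1], [0, 0, 0], 0], [[0, 0, -0.1], [0, 0, 0], 0], [[0, 0, -0.1], [0, 0, 0], 0]]}}

```text
clock: 17.38
position: [0.4514, -0.2866, 0.016]
ee_rot: [0.255, 3.131, 0.0]
force: [-0.9, 1.1, 3.2]
width: 0.503
gripper_force: 50.0
```

>>> {"name": "jog_arm", "arguments": {"rows": [[[0, 0, 1], [0, 0, 0], 0], [[0, 0, 2], [0, 0, 0], 0], [[0, 0, 4], [0, 0, 0], 0], [[0, 0, 6], [0, 0, 0], 0], [[0, 0, 8], [0, 0, 0], 0], [[0, 0, 11], [0, 0, 0], 0], [[0, 0, 11], [0, 0, 0], 0]]}}

```text
clock: 18.25
position: [0.4527, -0.2876, 0.1284]
ee_rot: [0.255, 3.127, -0.002]
force: [-0.5, -0.1, -1.7]
width: 0.509
gripper_force: 50.0
```

```bash
python3 - <<'E'
from h import *
pose()
d=grab('wrist'); cv2.imwrite('pics/w5.png',cv2.resize(d['img'][:,:,::-1],(800,600)))
E
```

```text
t 18.25 pos mm [ 452.7 -287.6  128.4] close ang 80.68 tilt [ 0.24 -0.1 ] w 0.509 F [-0.5 -0.1 -1.7] g 49.994330406188965
```

View pics/w5.png

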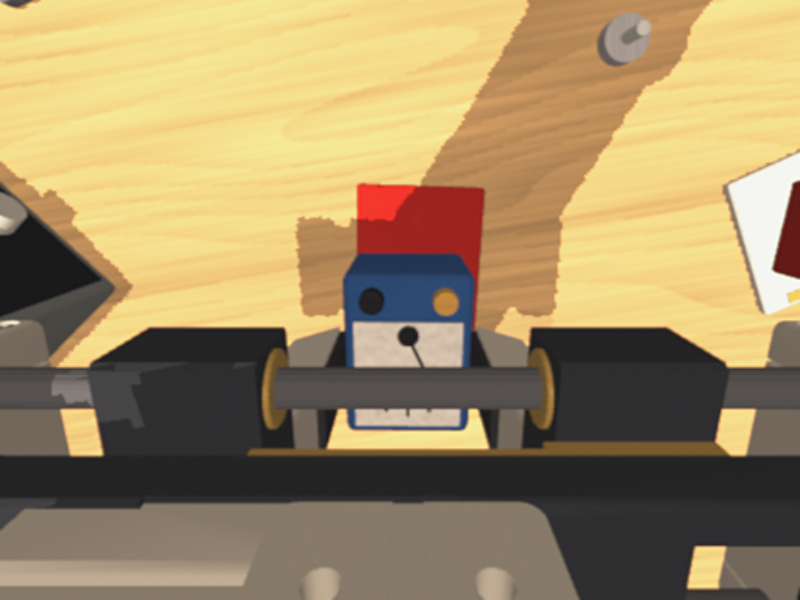

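The blue meter is held at the same place in the picture as yellow was (rows 254–428). Carrying it to the blue stand.

>>> {"name": "jog_arm", "arguments": {"rows": [[[20.5, 43.3, 0], [0, 0, 5.8], 0], [[20.5, 43.3, 0], [0, 0, 5.8], 0], [[20.5, 43.3, 0], [0, 0, 5.8], 0], [[20.5, 43.3, 0], [0, 0, 5.8], 0], [[20.5, 43.3, 0], [0, 0, 5.8], 0], [[20.5, 43.3, 0], [0, 0, 5.8], 0], [[20.5, 43.3, 0], [0, 0, 5.8], 0], [[20.5, 43.3, 0], [0, 0, 5.8], 0]]}}

```text
clock: 19.3
position: [0.6561, 0.1502, 0.1243]
ee_rot: [-0.091, -3.138, -0.001]
force: [0.3, -0.8, -1.2]
width: 0.5
gripper_force: 50.0
```

>>> {"name": "jog_arm", "arguments": {"rows": [[[0, 0, 0], [0, 0, 0], 0], [[0, 0, 0], [0, 0, 0], 0]]}}

```text
clock: 19.55
position: [0.6555, 0.1451, 0.1247]
ee_rot: [-0.097, -3.138, 0.002]
force: [-0.4, -1.1, -2.3]
width: 0.502
gripper_force: 50.0
```

```bash
python3 -c "
from h import *
pose()"
```

```text
t 19.55 pos mm [655.5 145.1 124.7] close ang 86.46 tilt [-0.12 -0.08] w 0.502 F [-0.4 -1.1 -2.3] g 49.99396741390228
```

>>> {"name": "jog_arm", "arguments": {"rows": [[[0.1, 0.1, -5], [0, 0, 0], 0], [[0.1, 0.1, -9.5], [0, 0, 0], 0], [[0.1, 0.1, -9.5], [0, 0, 0], 0], [[0.1, 0.1, -9.5], [0, 0, 0], 0], [[0.1, 0.1, -9.5], [0, 0, 0], 0]]}}

```text
clock: 20.18
position: [0.659, 0.1472, 0.0334]
ee_rot: [0.097, 3.137, 0.002]
force: [-1.1, 0.7, -1.0]
width: 0.5
gripper_force: 50.0
```

```bash
python3 -c "
from h import *
pose()"
```

```text
t 20.18 pos mm [659.  147.2  33.4] close ang 86.46 tilt [0.2  0.05] w 0.5 F [-1.1  0.7 -1. ] g 49.99426066875458
```

>>> {"name": "jog_arm", "arguments": {"rows": [[[-0.17, -0.13, 0], [0, 0, 0], 0], [[-0.17, -0.13, -0.6], [0, 0, 0], 0], [[-0.17, -0.13, -1.1], [0, 0, 0], 0], [[-0.17, -0.13, -1.1], [0, 0, 0], 0], [[-0.17, -0.13, -1.1], [0, 0, 0], 0]]}}

```text
clock: 20.8
position: [0.6556, 0.146, 0.0198]
ee_rot: [-0.096, -3.14, 0.0]
force: [-1.0, -0.4, -2.1]
width: 0.507
gripper_force: 50.0
```

```bash
python3 -c "
from h import *
pose()"
```

```text
t 20.8 pos mm [655.6 146.   19.8] close ang 86.5 tilt [-0.01 -0.  ] w 0.507 F [-1.  -0.4 -2.1] g 49.994264245033264
```

>>> {"name": "jog_arm", "arguments": {"rows": [[[0.13, 0, 0], [0, 0, 0], 0], [[0.13, 0, -0.2], [0, 0, 0], 0], [[0.13, 0, -0.3], [0, 0, 0], 0], [[0.13, 0, -0.3], [0, 0, 0], 0]]}}

```text
clock: 21.3
position: [0.6568, 0.146, 0.0168]
ee_rot: [-0.096, -3.14, 0.0]
force: [-0.4, 0.2, -1.5]
width: 0.501
gripper_force: 50.0
```

```bash
python3 -c "
from h import *
pose()"
```

```text
t 21.3 pos mm [656.8 146.   16.8] close ang 86.49 tilt [-0.02 -0.  ] w 0.501 F [-0.4  0.2 -1.5] g 49.99425530433655
```

>>> {"name": "jog_arm", "arguments": {"rows": [[[0, 0, -0.1], [0, 0, 0], 0], [[0, 0, -0.1], [0, 0, 0], 0], [[0, 0, -0.1], [0, 0, 0], 1], [[0, 0, -0.1], [0, 0, 0], 1], [[0, 0, -0.1], [0, 0, 0], 1], [[0, 0, -0.1], [0, 0, 0], 1], [[0, 0, -0.1], [0, 0, 0], 1], [[0, 0, -0.1], [0, 0, 0], 1]]}}

```text
clock: 22.3
position: [0.6569, 0.146, 0.0159]
ee_rot: [-0.096, -3.14, -0.0]
force: [0.1, -0.1, 0.1]
width: 0.997
gripper_force: 0.0
```

>>> {"name": "jog_arm", "arguments": {"rows": [[[0, 0, 6], [0, 0, 0], 1], [[0, 0, 12], [0, 0, 0], 1], [[0, 0, 12], [0, 0, 0], 1], [[0, 0, 12], [0, 0, 0], 1], [[0, 0, 12], [0, 0, 0], 1]]}}

```text
clock: 22.92
position: [0.6559, 0.1459, 0.1344]
ee_rot: [-0.096, -3.138, 0.001]
force: [0.8, -0.2, -0.7]
width: 1.0
gripper_force: 0.0
```

```bash
python3 - <<'E'
from h import *
pose()
d=grab('wrist'); d=load('wrist'); wmeas(d,257,168,(95,130,120),52)
cv2.imwrite('pics/w6.png',cv2.resize(d['img'][80:230,160:360,::-1],(800,600)))
E
```

```text
t 22.93 pos mm [655.9 145.9 134.4] close ang 86.5 tilt [-0.14 -0.04] w 1.0 F [ 0.8 -0.2 -0.7] g 0.0
meter [656.3 145.7  64.4  47.8  -4.3] 0.05306435346068494
plate [656.3 146.2  99.4  84.7  -3.6]
```

View pics/w6.png

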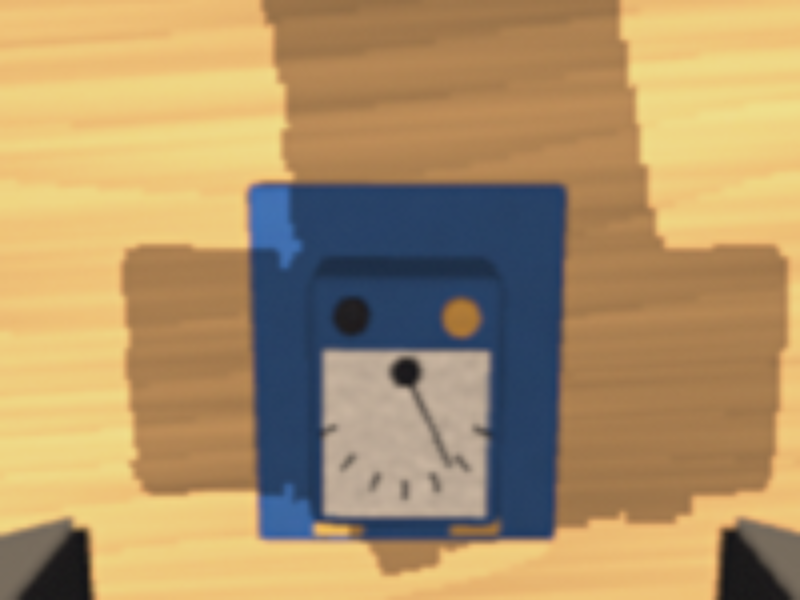

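Blue is upright and centred: meter (656.3,145.7), plate (656.3,146.2). Last, red from the spare stand.

>>> {"name": "jog_arm", "arguments": {"rows": [[[-18.75, -15.1, 0], [0, 0, -7.6], 1], [[-18.75, -15.1, 0], [0, 0, -7.6], 1], [[-18.75, -15.1, 0], [0, 0, -7.6], 1], [[-18.75, -15.1, 0], [0, 0, -7.6], 1], [[-18.75, -15.1, 0], [0, 0, -7.6], 1], [[-18.75, -15.1, 0], [0, 0, -7.6], 1], [[-18.75, -15.1, 0], [0, 0, -7.6], 1]]}}

```text
clock: 23.85
position: [0.4703, -0.0041, 0.1357]
ee_rot: [-0.302, -3.127, 0.0]
force: [0.2, -0.0, 0.0]
width: 0.995
gripper_force: 0.0
```

```bash
python3 - <<'E'
from h import *
pose()
d=grab('wrist'); d=load('wrist'); wmeas(d,257,168,(0,180,0),50)
E
```

```text
t 23.85 pos mm [470.3  -4.1 135.7] close ang 78.97 tilt [-0.   -0.01] w 0.995 F [ 0.2 -0.   0. ] g 0.0
meter [469.2  -5.8  63.4  48.1 -11.2] 0.05302562749085296
plate [468.   -9.2 117.3 114.4  78.9]
```

>>> {"name": "jog_arm", "arguments": {"rows": [[[-0.1, -0.13, -5.5], [0, 0, 0], 1], [[-0.1, -0.13, -11.8], [0, 0, 0], 1], [[-0.1, -0.13, -11.8], [0, 0, 0], 1], [[-0.1, -0.13, -11.8], [0, 0, 0], 1], [[-0.1, -0.13, -11.8], [0, 0, 0], 0], [[-0.1, -0.13, -11.8], [0, 0, 0], 0], [[-0.1, -0.13, -11.8], [0, 0, 0], 0], [[-0.1, -0.13, -11.8], [0, 0, 0], 0]]}}

```text
clock: 24.9
position: [0.4687, -0.0062, 0.0183]
ee_rot: [0.304, 3.126, 0.001]
force: [-0.8, 0.1, -0.2]
width: 0.612
gripper_force: 0.0
```

>>> {"name": "jog_arm", "arguments": {"rows": [[[0, 0, 0], [0, 0, 0], 0], [[0, 0, 0], [0, 0, 0], 0], [[0, 0, 0], [0, 0, 0], 0], [[0, 0, 0], [0, 0, 0], 0]]}}

```text
clock: 25.4
position: [0.4699, -0.0065, 0.0189]
ee_rot: [0.304, 3.124, 0.001]
force: [0.0, -0.0, 13.6]
width: 0.18
gripper_force: 6.8
```

>>> {"name": "jog_arm", "arguments": {"rows": [[[0, 0, 1], [0, 0, 0], 0], [[0, 0, 2], [0, 0, 0], 0], [[0, 0, 4], [0, 0, 0], 0], [[0, 0, 6], [0, 0, 0], 0], [[0, 0, 8], [0, 0, 0], 0], [[0, 0, 11], [0, 0, 0], 0], [[0, 0, 11], [0, 0, 0], 0], [[0, 0, 11], [0, 0, 0], 0]]}}

```text
clock: 26.4
position: [0.4681, -0.0062, 0.1278]
ee_rot: [-0.304, -3.127, -0.0]
force: [-0.0, -0.2, 0.3]
width: 0.005
gripper_force: 0.0
```

```bash
python3 -c "
from h import *
pose()"
```

```text
t 26.4 pos mm [468.1  -6.2 127.8] close ang 78.91 tilt [-0.01  0.01] w 0.005 F [-0.  -0.2  0.3] g 0.0
```

The grip failed again. I need a look before doing anything else.

```bash
python3 - <<'E'
from h import *
d=grab('wrist'); cv2.imwrite('pics/w7.png',cv2.resize(d['img'][:,:,::-1],(800,600)))
d=load('wrist');wmeas(d,257,168,(0,180,0),50)
E
```

```text
meter [467.4  -6.5  60.2  48.1 -11.3] 0.05308647538110495
plate [458.8  -9.6 113.5 100.6  78.9]
```

View pics/w7.png

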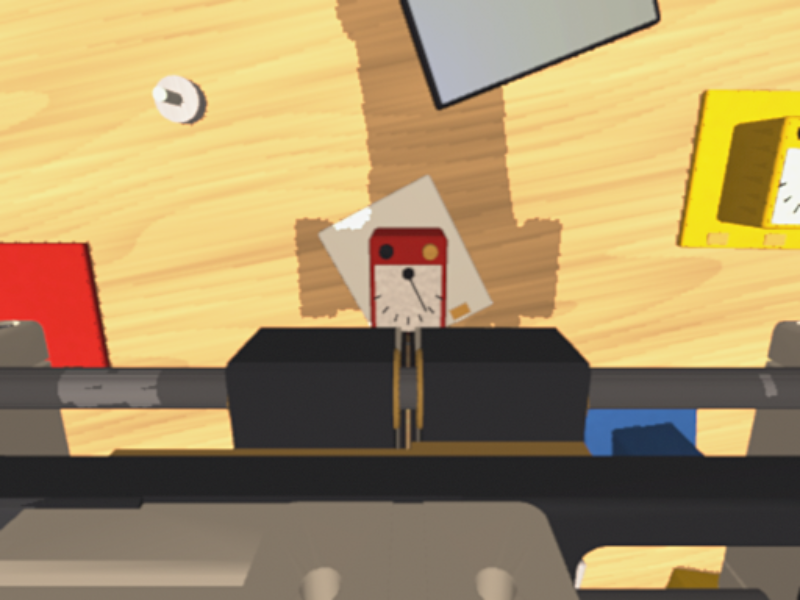

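The red meter (408,280) is still upright and unmoved. Both failures came at TCP z ≈ 19 mm, and all the grasps at 16–18 mm held, so I'll grip lower and check before lifting.

>>> {"name": "jog_arm", "arguments": {"rows": [[[0.05, 0, 0], [0, 0, 0], 1], [[0.05, 0, 0], [0, 0, 0], 1], [[0.05, 0, 0], [0, 0, 0], 1], [[0.05, 0, 0], [0, 0, 0], 1], [[0.05, 0, 0], [0, 0, 0], 1], [[0.05, 0, 0], [0, 0, 0], 1], [[0.05, 0, -5.5], [0, 0, 0], 1], [[0.05, 0, -11], [0, 0, 0], 1]]}}

```text
clock: 27.45
position: [0.4701, -0.006, 0.0173]
ee_rot: [0.303, 3.124, 0.001]
force: [0.6, 1.1, -0.6]
width: 0.825
gripper_force: 0.0
```

>>> {"name": "jog_arm", "arguments": {"rows": [[[0, 0, -0.1], [0, 0, 0], 1], [[0, 0, -0.2], [0, 0, 0], 1], [[0, 0, -0.2], [0, 0, 0], 1]]}}

```text
clock: 27.82
position: [0.4706, -0.0061, 0.0179]
ee_rot: [0.304, 3.123, 0.002]
force: [-0.6, -0.3, -0.5]
width: 0.999
gripper_force: 0.0
```

```bash
python3 -c "
from h import *
pose()"
```

```text
t 27.82 pos mm [470.6  -6.1  17.9] close ang 78.89 tilt [0.2  0.04] w 0.999 F [-0.6 -0.3 -0.5] g 0.0
```

>>> {"name": "jog_arm", "arguments": {"rows": [[[-0.05, 0.05, -0.3], [0, 0, 0], 1], [[-0.05, 0.05, -0.3], [0, 0, 0], 0], [[-0.05, 0.05, -0.3], [0, 0, 0], 0], [[-0.05, 0.05, -0.3], [0, 0, 0], 0], [[-0.05, 0.05, -0.3], [0, 0, 0], 0], [[-0.05, 0.05, -0.3], [0, 0, 0], 0], [[-0.05, 0.05, -0.3], [0, 0, 0], 0], [[-0.05, 0.05, -0.3], [0, 0, 0], 0]], "newtons": 40}}

```text
clock: 28.82
position: [0.4684, -0.0058, 0.0129]
ee_rot: [-0.304, -3.127, -0.0]
force: [0.2, 0.2, -0.2]
width: 0.517
gripper_force: 40.0
```

>>> {"name": "jog_arm", "arguments": {"rows": [[[0, 0, 0], [0, 0, 0], 0], [[0, 0, 0], [0, 0, 0], 0], [[0, 0, 0], [0, 0, 0], 0]]}}

```text
clock: 29.2
position: [0.4684, -0.0058, 0.0129]
ee_rot: [-0.304, -3.127, 0.0]
force: [-0.0, -0.3, -1.0]
width: 0.514
gripper_force: 40.0
```

Stable grip. Lifting.

>>> {"name": "jog_arm", "arguments": {"rows": [[[0, 0, 1], [0, 0, 0], 0], [[0, 0, 2], [0, 0, 0], 0], [[0, 0, 4], [0, 0, 0], 0], [[0, 0, 6], [0, 0, 0], 0], [[0, 0, 8], [0, 0, 0], 0], [[0, 0, 11], [0, 0, 0], 0], [[0, 0, 11], [0, 0, 0], 0], [[0, 0, 11], [0, 0, 0], 0]]}}

```text
clock: 30.2
position: [0.4681, -0.0057, 0.1227]
ee_rot: [-0.304, -3.127, -0.0]
force: [-0.1, 0.6, -1.7]
width: 0.512
gripper_force: 40.0
```

```bash
python3 -c "
from h import *
pose()"
```

```text
t 30.2 pos mm [468.1  -5.7 122.7] close ang 78.9 tilt [-0.01  0.02] w 0.512 F [-0.1  0.6 -1.7] g 39.99969005584717
```

>>> {"name": "jog_arm", "arguments": {"rows": [[[-2.05, -27.35, 0], [0, 0, 0], 0], [[-2.05, -27.35, 0], [0, 0, 0], 0], [[-2.05, -27.35, 0], [0, 0, 0], 0], [[-2.05, -27.35, 0], [0, 0, 0], 0], [[-2.05, -27.35, 0], [0, 0, 0], 0], [[-2.05, -27.35, 0], [0, 0, 0], 0], [[-2.05, -27.35, -5], [0, 0, 0], 0], [[-2.05, -27.35, -9.5], [0, 0, 0], 0]]}}

```text
clock: 31.2
position: [0.4481, -0.2774, 0.0262]
ee_rot: [-0.301, -3.127, -0.002]
force: [0.7, -0.3, -1.3]
width: 0.517
gripper_force: 40.0
```

>>> {"name": "jog_arm", "arguments": {"rows": [[[0, 0, 0], [0, 0, 0], 0], [[0, 0, 0], [0, 0, 0], 0], [[0, 0, 0], [0, 0, 0], 0]]}}

```text
clock: 31.58
position: [0.4493, -0.2796, 0.0297]
ee_rot: [0.303, 3.124, -0.001]
force: [0.3, -0.1, -1.1]
width: 0.514
gripper_force: 40.0
```

```bash
python3 -c "
from h import *
pose()"
```

```text
t 31.57 pos mm [ 449.3 -279.6   29.7] close ang 78.92 tilt [ 0.15 -0.06] w 0.514 F [ 0.3 -0.1 -1.1] g 39.999462962150574
```

Now lowering to about 13.5 mm, in two steps.

>>> {"name": "jog_arm", "arguments": {"rows": [[[-0.12, 0.03, -0.6], [0, 0, 0], 0], [[-0.12, 0.03, -1.2], [0, 0, 0], 0], [[-0.12, 0.03, -1.2], [0, 0, 0], 0], [[-0.12, 0.03, -1.2], [0, 0, 0], 0], [[-0.12, 0.03, -1.2], [0, 0, 0], 0]]}}

```text
clock: 32.2
position: [0.4468, -0.2791, 0.016]
ee_rot: [0.304, 3.127, -0.0]
force: [-0.0, 0.5, -1.6]
width: 0.513
gripper_force: 40.0
```

```bash
python3 -c "
from h import *
pose()"
```

```text
t 32.2 pos mm [ 446.8 -279.1   16. ] close ang 78.89 tilt [ 0.01 -0.  ] w 0.513 F [-0.   0.5 -1.6] g 39.99954164028168
```

>>> {"name": "jog_arm", "arguments": {"rows": [[[0.07, 0, -0.1], [0, 0, 0], 0], [[0.07, 0, -0.25], [0, 0, 0], 0], [[0.07, 0, -0.3], [0, 0, 0], 0], [[0.07, 0, -0.3], [0, 0, 0], 1], [[0.07, 0, -0.3], [0, 0, 0], 1], [[0.07, 0, -0.3], [0, 0, 0], 1], [[0.07, 0, -0.3], [0, 0, 0], 1], [[0.07, 0, -0.3], [0, 0, 0], 1]]}}

```text
clock: 33.2
position: [0.4475, -0.279, 0.0129]
ee_rot: [0.304, 3.127, 0.0]
force: [-0.3, -0.2, 0.5]
width: 0.986
gripper_force: 0.0
```

>>> {"name": "jog_arm", "arguments": {"rows": [[[0, 0, 6], [0, 0, 0], 1], [[0, 0, 12], [0, 0, 0], 1], [[0, 0, 12], [0, 0, 0], 1], [[0, 0, 12], [0, 0, 0], 1], [[0, 0, 12], [0, 0, 0], 1]]}}

```text
clock: 33.83
position: [0.4466, -0.2784, 0.1317]
ee_rot: [-0.304, -3.125, -0.001]
force: [-0.8, -0.9, -0.9]
width: 1.001
gripper_force: 0.0
```

```bash
python3 - <<'E'
from h import *
pose()
d=grab('wrist'); d=load('wrist'); wmeas(d,257,168,(0,6,150),52)
E
```

```text
t 33.83 pos mm [ 446.6 -278.4  131.7] close ang 78.9 tilt [-0.12  0.06] w 1.001 F [-0.8 -0.9 -0.9] g 0.0
meter [ 448.1 -279.5   63.5   48.1  -11.2] 0.053046097979480344
plate [ 447.5 -279.8  101.    86.3  -11.2]
```

>>> {"name": "jog_arm", "arguments": {"rows": [[[-4, 14, 6], [0, 0, 0], 1], [[-4, 14, 6], [0, 0, 0], 1], [[-4, 14, 6], [0, 0, 0], 1], [[-4, 14, 6], [0, 0, 0], 1], [[-4, 14, 6], [0, 0, 0], 1]]}}

```text
clock: 34.5
position: [0.4073, -0.1395, 0.1924]
ee_rot: [-0.304, -3.126, 0.0]
force: [0.0, -0.2, -0.0]
width: 1.0
gripper_force: 0.0
```

```bash
python3 - <<'E'
from h import *
d=grab('top'); cv2.imwrite('pics/top2.png',cv2.resize(d['img'][130:300,100:420,::-1],(800,425)))
E
```

```text
(no output)
```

View pics/top2.png

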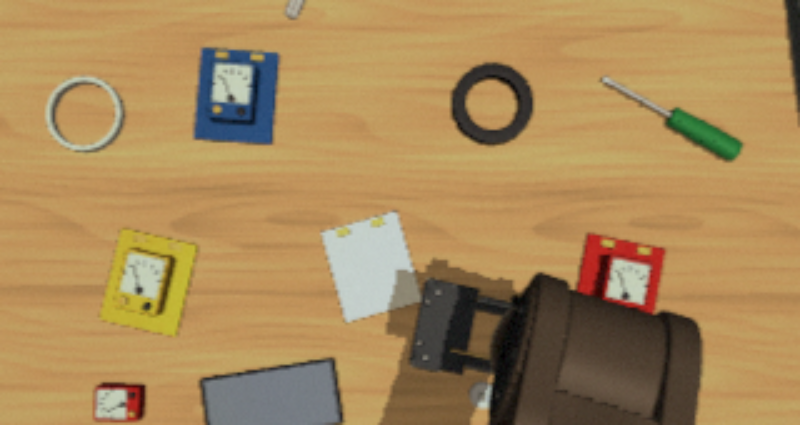

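The top view shows each meter on its own stand: blue (232,92), yellow (145,278), red (628,280). The tape rolls and screwdriver haven't moved, and the arm is clear, so I'm handing in.

```bash
python3 -c "
from cell import arm
print(arm.sign_off())"
```

```text
the job is handed in; nothing more can be done
None
```

The job is handed in at about 35 s: all three meters stand upright on their own stands, measured within about 1 mm of centre and 1° of square, with the tape rolls and screwdriver unmoved; two grasps slipped on the way and were redone.

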